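# Start the laboratory stirrer from its key row

### The job

Start the magnetic stirrer on the bench: press its blue key (power), then its yellow key (slow speed), then its green key (run). Push each one fully in on its own and let it spring back out before the next, and leave the red stop key unpressed.

Things in the scene. Friction and masses are not known exactly. Their poses are not given: they have to be found in the camera images.
- blue_key_top (a point): Centre of the top face of the stirrer's blue key, a round flat blue button 32 mm across in a 48 mm black housing; 94 mm above the bench, sinks with the key. The key goes straight down 8 mm (moves from 1.2 N, fully in at 4 N, still 4 mm proud of its housing) and springs back. Pressed first.
- yellow_key_top (a point): Centre of the top face of the stirrer's yellow key, a round flat yellow button 32 mm across in a 48 mm black housing; 94 mm above the bench, sinks with the key. The key goes straight down 8 mm (moves from 1.2 N, fully in at 4 N, still 4 mm proud of its housing) and springs back. Pressed second.
- green_key_top (a point): Centre of the top face of the stirrer's green key, a round flat green button 32 mm across in a 48 mm black housing; 94 mm above the bench, sinks with the key. The key goes straight down 8 mm (moves from 1.2 N, fully in at 4 N, still 4 mm proud of its housing) and springs back. Pressed third.
- red_key_top (a point): Centre of the top face of the stirrer's red key, a round flat red button 32 mm across in a 48 mm black housing; 94 mm above the bench, sinks with the key. The four keys, all alike but for colour, stand in a row on the robot's side of the stirrer, centres 62 mm apart, in any order. The stirrer is a white box 300 x 290 mm, 70 mm high, turned up to 20 degrees. Not to be pressed.

How it is judged (in metres and radians):
On the way, in this order (a step that is already met when the one before it is completed fails the run):
1. the blue key is pressed in (more than 5 mm of its 8 mm) while the other three are out (less than 2 mm in) (distance of blue_key_top from where it was at the start of the episode above 0.005 m and distance of each of yellow_key_top, green_key_top, red_key_top from where it was at the start of the episode below 0.002 m), for 0.1 s.
2. the yellow key is pressed in (more than 5 mm of its 8 mm) while the other three are out (less than 2 mm in) (distance of yellow_key_top from where it was at the start of the episode above 0.005 m and distance of each of blue_key_top, green_key_top, red_key_top from where it was at the start of the episode below 0.002 m), for 0.1 s.
3. the green key is pressed in (more than 5 mm of its 8 mm) while the other three are out (less than 2 mm in) (distance of green_key_top from where it was at the start of the episode above 0.005 m and distance of each of blue_key_top, yellow_key_top, red_key_top from where it was at the start of the episode below 0.002 m), for 0.1 s.
At the end, for the whole second after the job is handed in: After blue, yellow and green have each been pressed in that order, all four keys are back out, within 2 mm of where they started (distance of each of blue_key_top, yellow_key_top, green_key_top, red_key_top from where it was at the start of the episode below 0.002 m); the robot touches nothing.
It fails at once if the red key is pressed in by more than 2 mm (distance of red_key_top from where it was at the start of the episode above 0.002 m).
It fails at once if the blue and yellow keys are both more than 3 mm in at once (distance of each of blue_key_top, yellow_key_top from where it was at the start of the episode above 0.003 m).
It fails at once if the blue and green keys are both more than 3 mm in at once (distance of each of blue_key_top, green_key_top from where it was at the start of the episode above 0.003 m).
It fails at once if the yellow and green keys are both more than 3 mm in at once (distance of each of yellow_key_top, green_key_top from where it was at the start of the episode above 0.003 m).
It also fails if it takes over 40 s, if anything falls off the work surface, if the arm or the gripper's body presses on something with over 40 N, if the wrist force passes 120 N, or if a joint passes its speed limit or range.

### The arm

A 6-joint arm with a two-finger parallel gripper is mounted at the origin on the work surface. World frame = base frame: x ahead of the robot, y to its left, z up, the work surface at z = 0. Lengths are in m, angles in degrees, forces in N, time in s.
With the tool pointing down it reaches from about 0.275 to 0.725 m from the base axis. Payload 15.9 kg.
Tool frame: the origin (TCP) lies midway between the tips of the shut fingers; the grasp point (between the pads) lies 19 mm behind it; x points along the fingers, y is the direction in which the jaws open and shut, and the axes are right-handed (so a half turn about x gives the same grasp; the last joint's range is limited). The gripper opens to 85 mm and grips with 20 to 120 N. Pads are 22 mm wide; open, the fingers measure 114 mm over their backs; the gripper's body (76 mm by 85 mm) begins 54 mm behind the grasp point. The pads swing forward as they close: fully open they stand 13 mm farther back than shut.
Start: joints at [-76.089, 12.198, -1.971, 75.831, 0, 90], TCP at [0.12, -0.485, 0.231] pointing down, gripper open.
Joint ranges: [-170.91, 170.91], [-42.67, 98.43], [-65.05, 77.54], [-120.47, 116.71], [-90, 82.35], [-180, 180]. Speed limits (degrees/s): [108.29, 108.29, 136.94, 147.25, 180, 180].

### API

Orientations are given as [roll, pitch, yaw] about the fixed x, y, z axes, in that order (R = Rz(yaw) Ry(pitch) Rx(roll)).
In Python, from workcell import robot, eyes, sign_off gives the robot as it stands.
- The arm moves only by the tool arm_command, never from a script. Its argument "series" is one flat list of numbers, 7 for each row, row after row: the turn, a rotation vector about the world's x, y, z in degrees, then the shift along the world's x, y, z in mm, then the opening in per cent of the stroke, from 0 (shut) to 100 (fully open). A call has 1 to 10 rows; each row is the pose to reach, as a shift and turn from the pose measured when the call began; what a row does not reach only later rows make up. A row lasts 1/12 s, in which the tool goes at most 41.7 mm and 7.16 degrees, less where a joint would pass 70% of its speed; a pose out of reach is approached as far as the arm can. A call with a gripper value outside its range is refused whole. The fingers move at their own pace and stop on an object; the grip force is fixed at half the most. Time passes only in rows, so rows that repeat a pose let the fingers close. It gives the time, the measured TCP pose, the force and the opening at its end, in the units of the state.
- robot.get_obs(): the state, without advancing time (a new reading comes with each control period).
- eyes.snapshot(name): name is "side" or "top"; returns the picture (480x640x3 uint8, red, green, blue); there is no depth.
- eyes.camera_info(name): a dict with "fx", "fy", "cx", "cy" (pixels), "T" (4x4, takes a point from camera to world coordinates). Camera axes: x right, y up, looking along -z (the intrinsics and any distortion apply to the point x, -y, -z); pixel columns grow to the right and rows downward; lengths in m; the calibration is good to about 2 mm. A picture is of the moment at which its call begins. camera_info takes no time and is no camera call.
- sign_off(): hands the job in, once; it reports no verdict.
The state is a dict: "t": time; "joints": joint angles; "qvel": joint speeds; "effort": joint torques, N m; "tool_pos": TCP position; "ee_rot": TCP orientation; "force": force on the tool from outside, world axes, zero at the start; "moment": the same for the moment, N m; "gripper_width": opening from 0.0 (shut) to 1.0 (fully open).
Only numpy, scipy, OpenCV 4.12 (cv2) and the standard library are available. Lean on these libraries where they do the work, as an engineer would, in place of code of your own. Each camera call takes 0.05 s, during which the arm holds its last target. There are 200 camera calls.

## Working session

There is one attempt and no reset: what is moved stays moved. The work goes in short steps, Python scripts to look and compute and a tool call to move; the robot and the scene stay as the last step left them, time stands still between calls to the robot, and variables do not carry over. Pictures are saved under pics/ and viewed, about 8 in all and at most 12, crops included, and the job is handed in when it is done.

Besides the shell and the picture viewer there is one more tool, called by a JSON object that holds its "op" and its "data", one argument or row to a line. arm_command: Moves the arm, as the interface text tells. Its arguments: {"type":"object","properties":{"series":{"type":"array"}},"required":["series"]}

```bash
mkdir -p pics
cat > h.py <<'E'
import numpy as np, cv2
from workcell import robot, eyes, sign_off
def ray(n,u,v):
    c=eyes.camera_info(n); T=np.array(c["T"])
    k=np.array([[c["fx"],0,c["cx"]],[0,c["fy"],c["cy"]],[0,0,1.]])
    d=np.array(c.get("dist",c.get("distortion",np.zeros(5))),float)
    x,y=cv2.undistortPoints(np.array([[[u,v]]],float),k,d)[0,0]
    return T[:3,3], T[:3,:3]@np.array([x,-y,-1.])
def onplane(n,u,v,z):
    o,d=ray(n,u,v); return o+d*(z-o[2])/d[2]
E
python3 - <<'E'
from h import *
o=robot.get_obs(); print({k:np.round(o[k],3) for k in ("t","tool_pos","ee_rot","force","gripper_width")})
for n in("top","side"):
    print(eyes.camera_info(n))
    im=eyes.snapshot(n); cv2.imwrite(f"pics/{n}0.png",im[:,:,::-1])
    h=cv2.cvtColor(im,cv2.COLOR_RGB2HSV)
    for c,r in dict(blue=[(100,125)],yellow=[(22,35)],green=[(45,85)],red=[(0,8),(172,180)]).items():
        m=sum(cv2.inRange(h,(a,110,50),(b,255,255)) for a,b in r)
        N,L,S,C=cv2.connectedComponentsWithStats(m)
        for i in range(1,N):
            if S[i,4]>40: print(n,c,S[i],C[i].round(1),onplane(n,*C[i],.094).round(4))
E
```

```text
{'t': np.float64(0.0), 'tool_pos': array([ 0.12 , -0.485,  0.231]), 'ee_rot': array([-90.42 ,  89.934, 103.489]), 'force': array([-0.028, -0.964, -1.09 ]), 'gripper_width': np.float64(0.996)}
{'fx': 439.72811877071445, 'fy': 439.72811877071445, 'cx': 315.3768740730746, 'cy': 234.10641527747262, 'T': array([[-0.00332011,  0.99113276, -0.13283382,  0.48876262],
       [-0.99924794, -0.00842009, -0.0378504 ,  0.01544437],
       [-0.03863325,  0.13260825,  0.99041533,  0.79166557],
       [ 0.        ,  0.        ,  0.        ,  1.        ]])}
top blue [390 267  21  21 128] [399.7 276.6] [ 0.5139 -0.0902  0.094 ]
top yellow [465 248  23  21 272] [476.9 257.1] [ 0.5438 -0.2114  0.094 ]
top green [352 277  20  20 129] [360.9 286.1] [ 0.4993 -0.0291  0.094 ]
top red [ 507   86   42   39 1291] [527.  105.3] [ 0.7918 -0.3049  0.094 ]
top red [428 257  22  21 356] [438.1 267.3] [ 0.5281 -0.1504  0.094 ]
{'fx': 524.5097090745256, 'fy': 524.5097090745256, 'cx': 314.4760279425832, 'cy': 231.8152101052152, 'T': array([[ 0.92584683,  0.25080204, -0.28267647,  0.39248111],
       [-0.37785038,  0.60238324, -0.7031099 , -0.41427773],
       [-0.00606183,  0.75778148,  0.65248026,  0.57007738],
       [ 0.        ,  0.        ,  0.        ,  1.        ]])}
side blue [   0    0   88   84 6289] [38.9 39.8] [0.2491 1.0226 0.094 ]
side blue [293 346  29  30 716] [307.2 360.3] [ 0.5109 -0.0957  0.094 ]
side yellow [ 367  429   34   38 1017] [383.1 447.6] [ 0.5408 -0.214   0.094 ]
side green [263 312  27  27 581] [276.4 324.6] [ 0.496  -0.0364  0.094 ]
side red [163  31  15  18 189] [169.9  39.6] [0.5447 0.8973 0.094 ]
side red [328 385  31  33 846] [342.6 400.9] [ 0.5259 -0.1549  0.094 ]
side red [624 412  16  52 577] [633.1 436.3] [ 0.7663 -0.2948  0.094 ]
```

View pics/top0.png

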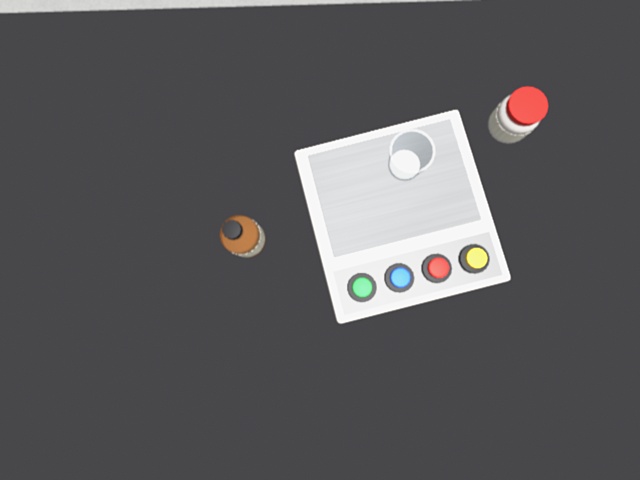

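View pics/side0.png

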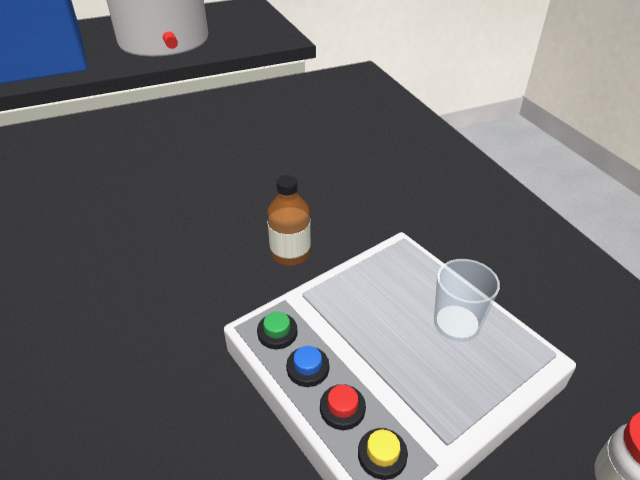

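The pictures show the row of keys as green (361,287), blue (400,277), red (438,267) and yellow (477,257) in the top view. The two views agree to about 5 mm. I'll move above blue at the current height with the gripper shut.

{"op": "arm_command", "data": {
  "series": [0,0,0,200,200,0,0,0,0,0,200,200,0,0,0,0,0,200,200,0,0,0,0,0,200,200,0,0,0,0,0,200,200,0,0,0,0,0,200,200,0,0,0,0,0,200,200,0,0,0,0,0,200,200,0,0,0,0,0,393,394,0,0,0,0,0,393,394,0,0]
}}

```text
t: 0.93
tool_pos: [0.3789, -0.2258, 0.2308]
ee_rot: [-73.0, 90.0, 120.7]
force: [0.6, -1.4, -0.1]
gripper_width: -0.0
```

{"op": "arm_command", "data": {
  "series": [0,0,0,135,135,0,0,0,0,0,135,135,0,0,0,0,0,135,135,0,0,0,0,0,135,135,0,0,0,0,0,135,135,-90,0,0,0,0,135,135,-90,0,0,0,0,135,135,-90,0,0,0,0,135,135,-90,0,0,0,0,135,135,-90,0,0,0,0,135,135,-90,0]
}}

```text
t: 1.77
tool_pos: [0.5144, -0.0918, 0.1431]
ee_rot: [171.6, 89.9, 5.3]
force: [0.3, -0.3, 1.2]
gripper_width: -0.002
```

Run:
```python
from h import *
o=robot.get_obs(); print({k:np.round(o[k],4) for k in ("t","tool_pos","ee_rot","force","gripper_width")})
im=eyes.snapshot("side")[:,:,::-1]
im2=eyes.snapshot("top")[:,:,::-1]
c=np.vstack([cv2.resize(im[200:480,150:550],(760,532))[:290+200],])
cv2.imwrite("pics/s1.png",c)
```

```text
{'t': np.float64(1.7667), 'tool_pos': array([ 0.5144, -0.0918,  0.1431]), 'ee_rot': array([171.6148,  89.8864,   5.2812]), 'force': array([ 0.3451, -0.3484,  1.2135]), 'gripper_width': np.float64(-0.0018)}
```

View pics/s1.png

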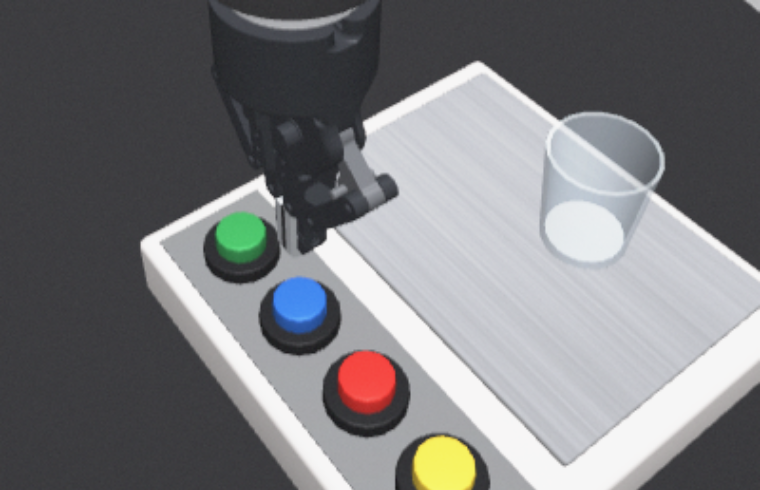

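The crop shows the shut fingertips directly above the blue key (tip near (300,248), key near (300,300)), with clear space all round. I'll go down now.

{"op": "arm_command", "data": {
  "series": [0,0,0,-1,1,-30,0,0,0,0,-1,1,-42,0,0,0,0,-1,1,-46,0,0,0,0,-1,1,-50,0,0,0,0,-1,1,-53,0,0,0,0,-1,1,-55,0,0,0,0,-1,1,-56,0,0,0,0,-1,1,-56,0,0,0,0,-1,1,-56,0]
}}

```text
t: 2.62
tool_pos: [0.5141, -0.0909, 0.0875]
ee_rot: [161.5, 89.8, -4.8]
force: [0.1, -2.4, 3.1]
gripper_width: 0.006
```

{"op": "arm_command", "data": {
  "series": [0,0,0,0,0,-1,0,0,0,0,0,0,-2,0,0,0,0,0,0,-2,0,0,0,0,0,0,-2,0]
}}

```text
t: 2.95
tool_pos: [0.5142, -0.0909, 0.0859]
ee_rot: [161.1, 89.8, -5.2]
force: [-2.7, -1.0, 10.7]
gripper_width: 0.002
```

Run:
```python
from h import *
o=robot.get_obs(); print({k:np.round(o[k],4) for k in ("t","tool_pos","force")})
im=eyes.snapshot("side")[:,:,::-1]
cv2.imwrite("pics/s2.png",cv2.resize(im[280:460,200:440],(800,600)))
```

```text
{'t': np.float64(2.95), 'tool_pos': array([ 0.5142, -0.0909,  0.0859]), 'force': array([-2.7312, -0.993 , 10.659 ])}
```

View pics/s2.png

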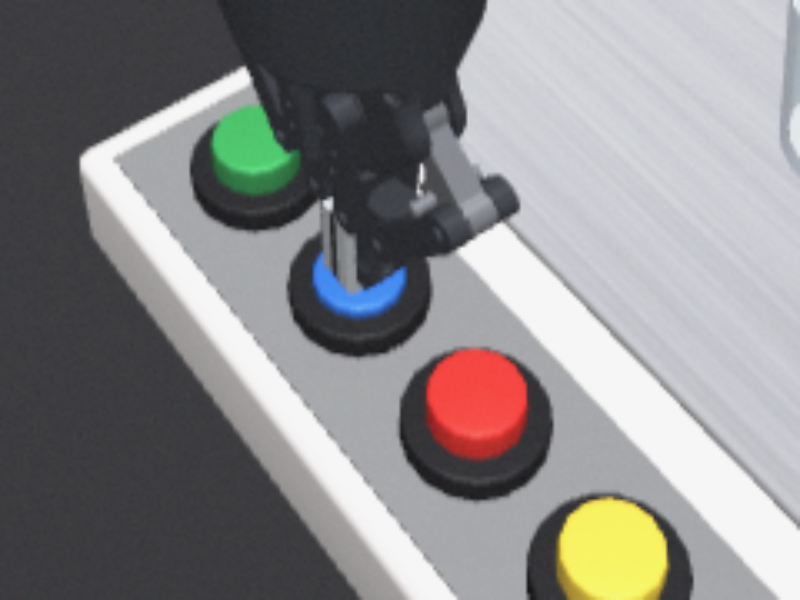

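Blue is fully in: its top is low in the housing at (360,285) and the force is 10.7 N, so it is on its stop. Next I'll lift and cross over red, high up, to yellow.

{"op": "arm_command", "data": {
  "series": [0,0,0,0,0,30,0,0,0,0,0,0,60,0,0,0,0,0,0,60,0,0,0,0,29,-121,60,0,0,0,0,29,-121,60,0,0,0,0,29,-121,60,0,0,0,0,29,-121,60,0,0,0,0,29,-121,60,0,0,0,0,29,-121,60,0]
}}

```text
t: 3.75
tool_pos: [0.543, -0.2117, 0.1455]
ee_rot: [172.3, 89.8, 5.9]
force: [-0.3, 1.1, 0.4]
gripper_width: 0.0
```

Run:
```python
from h import *
im=eyes.snapshot("side")[:,:,::-1]
cv2.imwrite("pics/s3.png",cv2.resize(im[270:480,220:500],(800,600)))
```

```text
(no output)
```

View pics/s3.png

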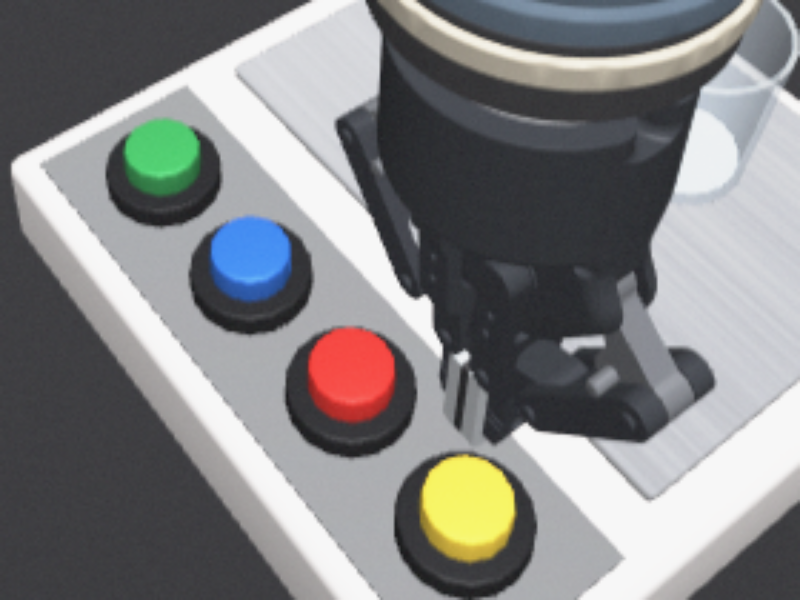

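Blue has sprung back, and the tip at (468,440) is in line above yellow at (468,505). I'll press it, watching for the stop.

{"op": "arm_command", "data": {
  "series": [0,0,0,0,0,-30,0,0,0,0,0,0,-45,0,0,0,0,0,0,-50,0,0,0,0,0,0,-54,0,0,0,0,0,0,-57,0,0,0,0,0,0,-59,0,0,0,0,0,0,-60,0,0,0,0,0,0,-60,0,0,0,0,0,0,-60,0,0,0,0,0,0,-60,0]
}}

```text
t: 4.63
tool_pos: [0.5435, -0.2112, 0.0862]
ee_rot: [167.1, 89.7, 0.8]
force: [1.3, 2.1, 3.5]
gripper_width: -0.003
```

Run:
```python
from h import *
im=eyes.snapshot("side")[:,:,::-1]
cv2.imwrite("pics/s4.png",cv2.resize(im[270:480,220:500],(800,600)))
```

```text
(no output)
```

View pics/s4.png

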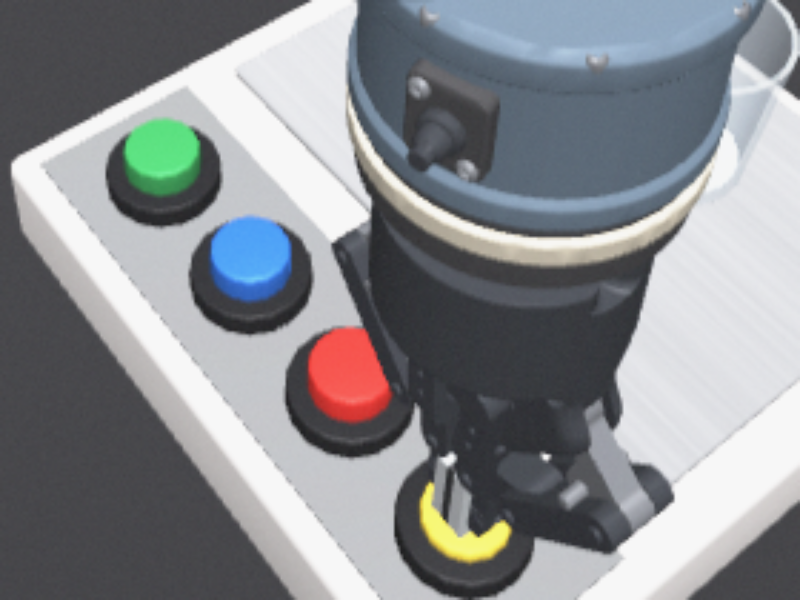

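Yellow is in, at z 0.0862 (about 7.8 mm), with the others out. I'll push 1.5 mm further to be sure of the stop, then lift and move toward green at (0.499, -0.030).

{"op": "arm_command", "data": {
  "series": [0,0,0,0,0,-1.5,0,0,0,0,0,0,-1.5,0,0,0,0,0,0,-1.5,0]
}}

```text
t: 4.93
tool_pos: [0.5436, -0.2113, 0.0858]
ee_rot: [163.2, 89.7, -3.1]
force: [-5.4, 4.2, 19.3]
gripper_width: 0.001
```

{"op": "arm_command", "data": {
  "series": [0,0,0,0,0,30,0,0,0,0,0,0,60,0,0,0,0,0,0,60,0,0,0,0,-44,181,60,0,0,0,0,-44,181,60,0,0,0,0,-44,181,60,0,0,0,0,-44,181,60,0,0,0,0,-44,181,60,0,0,0,0,-44,181,60,0,0,0,0,-44,181,60,0]
}}

```text
t: 5.77
tool_pos: [0.4995, -0.0297, 0.1458]
ee_rot: [158.4, 89.7, -7.8]
force: [0.6, -0.4, -0.2]
gripper_width: 0.0
```

Run:
```python
from h import *
im=eyes.snapshot("side")[:,:,::-1]
cv2.imwrite("pics/s5.png",cv2.resize(im[240:480,180:500],(800,600)))
```

```text
(no output)
```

View pics/s5.png

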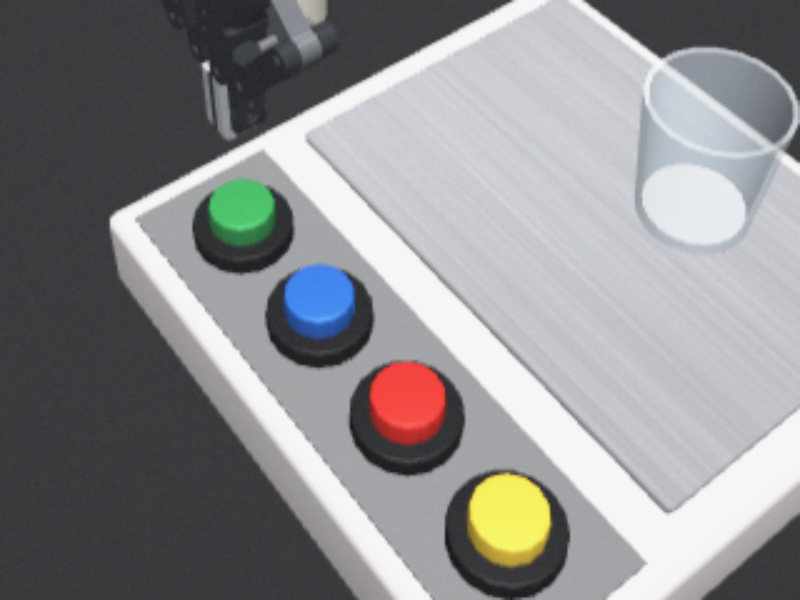

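Yellow bottomed at 19 N and all four keys are out again. The tip is above green, so I'll press it with a -2 mm y nudge.

{"op": "arm_command", "data": {
  "series": [0,0,0,0,-2,-30,0,0,0,0,0,-2,-45,0,0,0,0,0,-2,-50,0,0,0,0,0,-2,-54,0,0,0,0,0,-2,-57,0,0,0,0,0,-2,-59,0,0,0,0,0,-2,-60.5,0,0,0,0,0,-2,-61,0,0,0,0,0,-2,-61,0,0,0,0,0,-2,-61,0]
}}

```text
t: 6.65
tool_pos: [0.5004, -0.0329, 0.0859]
ee_rot: [153.5, 89.6, -12.8]
force: [-3.9, -3.0, 11.3]
gripper_width: -0.003
```

Run:
```python
from h import *
im=eyes.snapshot("side")[:,:,::-1]
cv2.imwrite("pics/s6.png",cv2.resize(im[240:480,180:500],(800,600)))
```

```text
(no output)
```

View pics/s6.png

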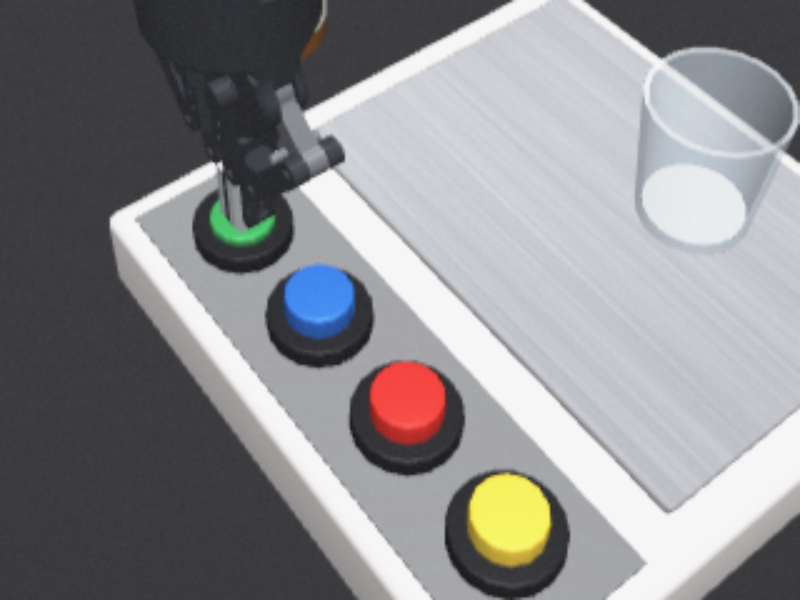

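Green is fully in (11 N, at its stop) and the others are out. I'll lift clear.

{"op": "arm_command", "data": {
  "series": [0,0,0,0,0,0,0,0,0,0,0,0,30,0,0,0,0,0,0,60,0,0,0,0,0,0,90,0,0,0,0,0,0,100,0,0,0,0,0,0,100,0,0,0,0,0,0,100,0,0,0,0,0,0,100,0]
}}

```text
t: 7.37
tool_pos: [0.5, -0.0329, 0.1849]
ee_rot: [152.6, 89.6, -13.6]
force: [-0.6, -0.4, 0.6]
gripper_width: 0.004
```

Run:
```python
from h import *
im=eyes.snapshot("side")[:,:,::-1]
cv2.imwrite("pics/s7.png",cv2.resize(im[240:480,180:500],(800,600)))
o=robot.get_obs(); print({k:np.round(o[k],3) for k in ("t","tool_pos","force","qvel")})
```

```text
{'t': np.float64(7.417), 'tool_pos': array([ 0.5  , -0.033,  0.185]), 'force': array([-0.293,  0.402,  0.101]), 'qvel': array([-0.017,  0.23 ,  0.027,  0.174,  0.033,  0.061])}
```

View pics/s7.png

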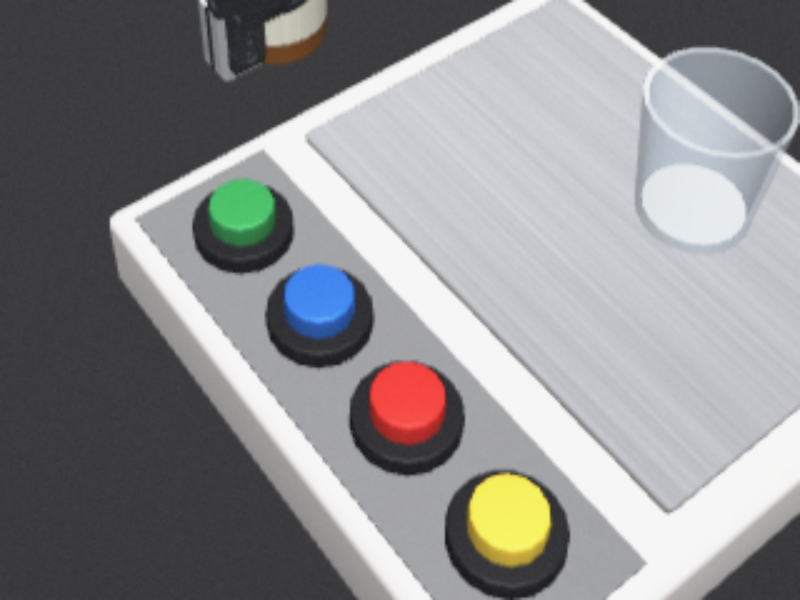

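All four keys are out, the arm is still and it touches nothing, so I'll hand in.

```bash
python3 -c "
from h import *
print(sign_off())"
```

```text
the job is handed in; nothing more can be done
None
```

I pressed blue, then yellow, then green, each on its own with the shut fingertips. Each key reached its stop at about z = 0.086 m, with contact forces of about 11, 19 and 11 N. The red key was not touched.

After each lift, the side view showed the pressed key back out. In the last picture all four keys are out and the arm stands about 90 mm clear, with force readings near zero. I handed the job in at about 7.4 s of the 40 s allowed. No check failed; the two cameras disagreed on key positions by up to about 8 mm (green; 4–6 mm for the others), which the 32 mm keys easily allowed for. `sign_off` gives no verdict.

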